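Torque the spindle nut with a break-over wrench

TASK

The big hexagon nut on top of the cutter arbor is only hand-tight. Pick up the torque wrench, fit its ring gently over the nut until it is fully down, and tighten the nut clockwise until the wrench handle breaks over at its hinge; stop there, without driving the hinge on to its end stop. Then ease the handle back until it is straight again and let go, leaving the wrench sitting down on the tight nut and the things around it untouched.

Things in the scene. Friction and masses are not known exactly. Their poses are not given: they have to be found in the camera images.
- wrench: Break-over torque wrench, steel, black rubber grip, 211 mm from ring centre to handle end, 0.44 kg, flat on the bench at first. Origin: ring centre, on the underside; z up; x along the straight handle, away from the ring. Ring 34 mm high, 69 across, open right through; hexagon hole 43 over flats, x through the middle of a flat. The frame is the ring head's; the handle hinges 44 mm out.
- wrench_grip (a point): Centre of the grip: a rubber sleeve 24 x 24 mm, 104 long, on the handle 130 mm from the ring centre, 13 mm above the ring underside. The wrench's centre of mass lies 55 to 75 mm nearer the ring. The sleeve swivels lightly by 0.2 rad either way about a vertical pin here, so the hand only pushes and hardly twists. x along the sleeve away from the ring, z up.
- break_hinge (a joint): Hinge of the wrench: 0 = handle straight, positive = handle bent clockwise (from above) against the ring head, end stop 0.36 rad. A preloaded spring holds it straight up to about 1.2 N m at the hinge (some 13 N across the handle at wrench_grip); then it gives way: the force stops rising and the nut stops turning. Eased back, it straightens by itself.
- nut_seat (a point): Centre of the nut underside, on the vertical arbor axis, 95 mm above the bench; z up, x through a flat; turns with the nut. Hexagon nut 41 mm over flats, 32 high, top 5 mm chamfered, on a 72 mm flange where the ring comes to rest. A 22 mm spindle end reaches 50 mm above this point. The ring fits at 6 angles (its x = nut x + multiples of 60 deg), 1 mm play a side, 0.1 rad in turning.
- spindle_nut (a joint): Turn of the nut: 0 = hand-tight at the start, positive = tightened, clockwise seen from above. It takes 0.9 to 1.25 N m to start and about 1.1 N m more per rad; the wrench breaks over somewhere between 0.25 and 0.8 rad, different each time. It stays where it is left.
- arbor: Heavy fixed arbor stand that carries the nut: grey round foot 150 mm across and 18 high, a four-knife aluminium cutter block 40 to 75 mm above the bench reaching 64 mm from the axis, spacer collar and flange on top. Origin: centre of its foot on the bench; z up.
- offcut: Bystander: flat wooden offcut with a dark bark edge, 90 x 140 x 28 mm, origin at the centre of its underside. Not to be moved.
- spare_collar: Bystander: steel spacer ring 54 mm across, 20 high, origin at the centre of its underside. Not to be moved.
- wax_tin: Bystander: round metal tin 72 mm across, 45 high, origin at the centre of its underside. Not to be moved.
- mallet: Bystander: wooden mallet lying down, head 65 x 120 x 60 mm centred 90 mm along its x, handle 26 mm thick reaching to 160 mm the other way; origin on the bench under the middle. Not to be moved.

How it is judged:
By the outcome, as a careful person would: the job done as asked, in the order asked, and still so for the second after the job is handed in, with the robot touching nothing.
It also fails if it takes over 58 s, if anything falls off the work surface, if the arm or the gripper's body presses on something with over 40 N, if the wrist force passes 120 N, or if a joint passes its speed limit or range.

ROBOT

A 6-joint arm with a two-finger parallel gripper is mounted at the origin on the work surface. World frame = base frame: x ahead of the robot, y to its left, z up, the work surface at z = 0. Lengths are in m, angles in rad, forces in N, time in s.
With the tool pointing down it reaches from about 0.325 to 0.9 m from the base axis. Payload 6.1 kg.
Tool frame: the origin (TCP) lies midway between the tips of the shut fingers; the grasp point (between the pads) lies 19 mm behind it; z points along the fingers, y is the line along which they close (so a half turn about z gives the same grasp; the last joint's range is limited). The gripper opens to 85 mm and grips with 20 to 120 N. Pads are 22 mm wide; open, the fingers measure 114 mm over their backs; the gripper's body (76 mm by 85 mm) begins 54 mm behind the grasp point. The pads swing forward as they close: fully open they stand 13 mm farther back than shut.
Start: joints at [-1.279, 0.22, 1.526, -0, 1.395, -0.126], TCP at [0.254, -0.571, 0.196] pointing down, gripper open.
Joint ranges: [-2.98, 2.98], [-0.91, 2.08], [0.09, 2.57], [-1.24, 4.39], [0.2, 2.65], [-2.68, 2.68]. Speed limits (rad/s): [2.57, 2.57, 3.01, 3.14, 3.14, 3.14].

INTERFACE

Orientations are given as a 3x3 rotation matrix whose columns are the frame's x, y, z axes.
In Python, from rig import arm, imaging, workorder gives the robot as it stands.
- The arm moves only by the shell command python3 -m crank 'ROWS'. ROWS is rows parted by semicolons, their numbers by spaces, 1 to 12 of them, each of 7 numbers: the finger opening in m, then dx, dy, dz in m, then a rotation vector rx, ry, rz in rad; each row shifts and turns the commanded pose from where the row before left it, along the tool's axes as they then stand; what a row does not reach is not made up. A row lasts 1/8 s, in which the tool goes at most 0.0625 m and 0.188 rad, less where a joint would pass 70% of its speed; a pose out of reach is approached as far as the arm can. The fingers move at their own pace and stop on an object; the grip force is fixed at half the most. Time passes only in rows, so rows that do not move let the fingers close. It prints the time, the measured TCP pose, the force, the opening and the grip force at its end.
- arm.state(): the state, without advancing time (a new reading comes with each control period).
- imaging.read_camera(name): name is "scene" or "top" or "wrist"; returns a dict with "image" (480x640x3 uint8, red, green, blue), "range_z" (480x640 float32, m along the optical axis (not along the pixel's ray), 0 where there is no reading), "mtx" (3x3 intrinsics, pixels), "k1" (the pictures are not rectified: a ray, as slopes to the right and down, at radius r is drawn at 1 + k1 r^2 times it, then the intrinsics apply), "R" (3x3) and "t" (3): a world point X has camera coordinates R X + t. Camera axes: x right, y down, z forward; pixel columns grow to the right and rows downward; lengths in m; the calibration is good to about 2 mm. A picture is of the moment at which its call begins.
- workorder.close_job(): hands the job in; it is judged then, once.
Trained networks look in a picture, given as the dict that the camera call returned (one of the last four; its "shot" number tells which), for a name from the list of things; names that differ only in an ending like _2 or _b are one class to them, and where a whole thing is asked for, a point or a joint stands for the part that bears it (a point fixed in the world has none). Each returns a list of dicts, best first, with "p" (0 to 1); they miss things now and then, are a little off and sometimes report something else, mostly with a low value. They report only what shows in the picture. A call takes as long as a camera call.
- imaging.find_in(picture, target): "centre" ([x, y, z] in m, in the coordinates of the camera as it stood for that picture, good to about 4 mm: the middle of the surface that is visible of it).
- imaging.tip_of(picture, target): "centre" ([x, y, z] in m, in the coordinates of the camera as it stood for that picture, good to about 4 mm: a listed point, or the origin of a listed thing).
The state is a dict: "clock": time; "joint_positions": joint angles; "qd": joint speeds; "effort": joint torques, N m; "position": TCP position; "tcp_rot": TCP orientation; "force": force on the tool from outside, world axes, zero at the start; "wrist_torque": the same for the moment, N m; "gripper_width": finger opening in m; "grasp_force": force on a finger pad.
Only numpy, scipy, OpenCV 4.12 (cv2) and the standard library are available. Lean on these libraries where they do the work, as an engineer would, in place of code of your own. Each camera call takes 0.05 s, during which the arm holds its last target. There are 200 camera calls.

## Working session

There is one attempt and no reset: what is moved stays moved. The work goes in short steps, Python scripts to look and compute and a shell command to move; the robot and the scene stay as the last step left them, time stands still between calls to the robot, and variables do not carry over. Pictures are saved under pics/ and viewed, at most 13 in all, crops included, and the job is handed in when it is done.

```bash
mkdir -p pics; cat > h.py <<'E'
import numpy as np, cv2
from rig import arm, imaging, workorder
def shot(n,f=None):
    p=imaging.read_camera(n)
    if f: cv2.imwrite('pics/'+f,p['image'][:,:,::-1])
    return p
def w(p,c): return np.array(p['R']).T@(np.array(c)-np.array(p['t']))
def look(p,names,fn='tip_of'):
    for n in names:
        for d in getattr(imaging,fn)(p,n)[:2]:
            print(fn,n,round(d['p'],2),np.round(w(p,d['centre']),4))
def cloud(p):
    K=np.array(p['mtx']);z=p['range_z'];v,u=np.mgrid[:480,:640]
    pts=np.stack([u.ravel(),v.ravel()],1).astype(np.float64)[:,None]
    s=cv2.undistortPoints(pts,K,np.array([p['k1'],0,0,0.]))[:,0].reshape(480,640,2)
    c=np.dstack([s*z[...,None],z])
    X=(c-np.array(p['t']))@np.array(p['R'])
    X[z==0]=np.nan
    return X
E
python3 - <<'E'
from h import *
N=['wrench','wrench_grip','nut_seat','arbor','offcut','spare_collar','wax_tin','mallet']
for c in ['top','scene']:
    p=shot(c,c+'1.png'); print(c); look(p,N); 
s=arm.state(); print(s)
E
```

```text
top
tip_of wrench 0.6 [0.4663 0.1331 0.0025]
tip_of nut_seat 0.74 [ 0.5615 -0.1257  0.0979]
tip_of offcut 0.89 [0.7654 0.0069 0.003 ]
tip_of spare_collar 0.68 [ 7.086e-01 -2.859e-01  7.000e-04]
tip_of wax_tin 0.6 [ 7.294e-01  2.571e-01 -6.000e-04]
tip_of mallet 0.28 [0.4681 0.1335 0.0025]
scene
tip_of wrench 0.59 [0.4663 0.1365 0.001 ]
tip_of wrench 0.45 [0.4496 0.2667 0.014 ]
tip_of wrench_grip 0.83 [0.4526 0.2669 0.0132]
tip_of nut_seat 0.59 [ 0.5619 -0.1208  0.0941]
tip_of arbor 0.62 [ 0.5624 -0.1196 -0.0045]
tip_of arbor 0.24 [0.7661 0.0122 0.0029]
tip_of offcut 0.77 [ 7.677e-01  1.200e-02 -2.000e-04]
tip_of offcut 0.22 [0.4484 0.268  0.0136]
tip_of spare_collar 0.85 [ 0.7122 -0.2872 -0.0024]
tip_of wax_tin 0.89 [ 0.7269  0.2587 -0.0043]
tip_of mallet 0.93 [ 0.5166 -0.3407 -0.0073]
{'clock': 0.9, 'joint_positions': array([-1.27905081e+00,  2.20394627e-01,  1.52650430e+00,  9.83297064e-06,
        1.39466751e+00, -1.26075194e-01]), 'qd': array([-0.00037158, -0.00054539, -0.0013103 , -0.00022931,  0.0005107 ,
        0.00102833]), 'effort': array([-1.59184860e-03, -4.96845531e+01, -3.89734089e+01, -3.27005491e-04,
        8.81479082e-04, -1.11194552e-06]), 'position': array([ 0.25362087, -0.57123142,  0.1956007 ]), 'tcp_rot': array([[ 9.13976098e-01,  4.05768026e-01,  1.68144442e-05],
       [ 4.05768027e-01, -9.13976098e-01, -2.23314575e-05],
       [ 6.30660863e-06,  2.72331822e-05, -1.00000000e+00]]), 'force': array([-0.17565631,  0.07104981,  0.56607573]), 'wrist_torque': array([-0.01992251, -0.03902511,  0.04897842]), 'grasp_force': 0.0, 'gripper_width': 0.08518613842380941}
```

View pics/top1.png

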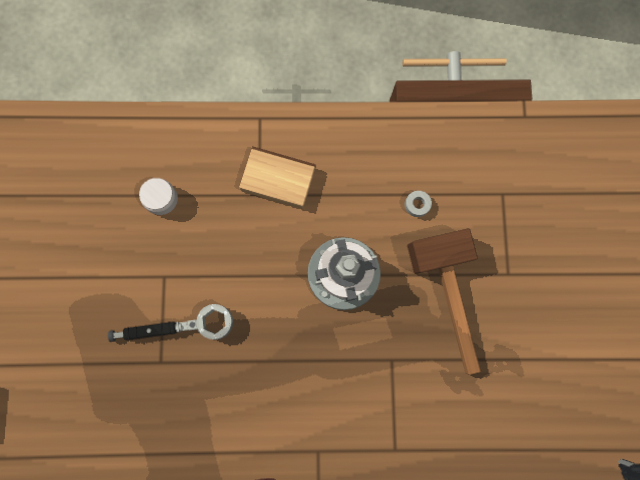

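View pics/scene1.png

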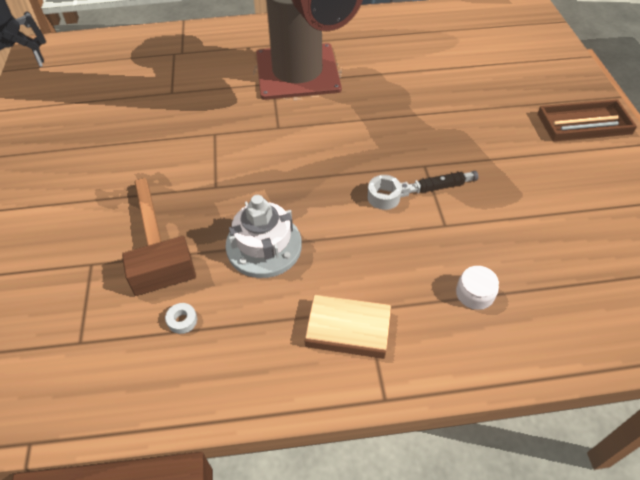

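The top view shows the wrench ring at about (213,322) with its handle running left to (110,336), and the nut at (347,265). The mallet (443,250), collar (418,203), offcut (278,177) and tin (157,196) are all lower than the working height. The scene view agrees. Next I look at the nut with the wrist camera.

```bash
python3 -m crank '0.085 .047 -.0303 -.0227 0 0 0;0.085 .047 -.0303 -.0227 0 0 0;0.085 .047 -.0303 -.0227 0 0 0;0.085 .047 -.0303 -.0227 0 0 0;0.085 .047 -.0303 -.0227 0 0 0;0.085 .047 -.0303 -.0227 0 0 0;0.085 .047 -.0303 -.0227 0 0 0;0.085 .047 -.0303 -.0227 0 0 0;0.085 .047 -.0303 -.0227 0 0 0;0.085 0 0 0 0 0 0'
python3 - <<'E'
from h import *
p=shot('wrist','w1.png'); look(p,['nut_seat','arbor'])
X=cloud(p); np.save('w1.npy',X)
R=np.array(p['R']); print(np.round(-R.T@p['t'],4)); print(np.round(R,3)); print(p['mtx'],p['k1'])
s=arm.state();print(s['position'],s['tcp_rot'])
E
```

```text
clock: 2.15
position: [0.5317, -0.1473, 0.4023]
tcp_rot: [[0.912, 0.411, 0.004], [0.411, -0.912, -0.001], [0.003, 0.002, -1.0]]
force: [-0.7, -0.3, 0.2]
gripper_width: 0.0848
grasp_force: 0.0
tip_of nut_seat 0.68 [ 0.5659 -0.1293  0.0945]
tip_of arbor 0.55 [ 0.5633 -0.1259 -0.0068]
[ 0.6079 -0.1132  0.5801]
[[ 0.41  -0.912  0.003]
 [-0.864 -0.388  0.321]
 [-0.292 -0.134 -0.947]]
[[330.47886864   0.         321.72308809]
 [  0.         330.47886864 242.49959418]
 [  0.           0.           1.        ]] -0.04618748496816683
[ 0.52911778 -0.15076022  0.39921857] [[ 9.13986348e-01  4.05743390e-01 -1.12133803e-03]
 [ 4.05743565e-01 -9.13986955e-01 -7.69820301e-05]
 [-1.05612328e-03 -3.84615164e-04 -9.99999368e-01]]
```

View pics/w1.png

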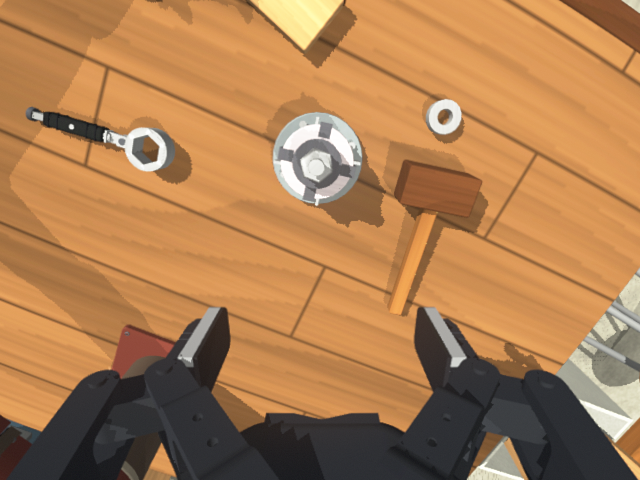

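The wrist view, with the camera on the tool's +x side looking down, shows the nut at (317,165), the ring at (150,150) and the grip at (70,126). I fit the nut and wrench from the depth cloud.

```bash
cat >> h.py <<'E'
from scipy.optimize import minimize
def hexfit(P, flats, c0):
    """fit filled hexagon (outer) to 2D points by convex hull support: returns centre, yaw of flat normal (mod 60deg)"""
    hull=cv2.convexHull(P.astype(np.float32))[:,0]
    # sample hull edge densely
    L=np.vstack([a+(b-a)*t for a,b in zip(hull,np.roll(hull,-1,0)) for t in np.linspace(0,1,max(2,int(np.linalg.norm(b-a)/.0005)),endpoint=False)[:,None]])
    best=None
    for y0 in np.radians([0,15,30,45]):
        def f(q):
            a=q[2]+np.arange(6)*np.pi/3
            d=((L-q[:2])@np.array([np.cos(a),np.sin(a)])).max(1)-q[3]
            return np.mean(np.minimum(abs(d),.003))
        r=minimize(f,[*c0,y0,flats/2],method='Nelder-Mead',options=dict(initial_simplex=np.array([[*c0,y0,flats/2]]*5)+np.vstack([np.zeros(4),np.diag([.004,.004,.2,.002])]),maxiter=600))
        if best is None or r.fun<best.fun: best=r
    return best.x[:2],np.degrees(best.x[2])%60,best.x[3]*2,best.fun
E
python3 - <<'E'
from h import *
X=np.load('w1.npy')
def box(c,r,z0,z1): return X[(np.hypot(X[...,0]-c[0],X[...,1]-c[1])<r)&(X[...,2]>z0)&(X[...,2]<z1)]
n=box((.563,-.125),.04,.121,.133); print(len(n),n[:,2].mean()); print(hexfit(n[:,:2],.041,n[:,:2].mean(0)))
sp=box((.563,-.125),.03,.140,.15); print('spindle',len(sp),sp.mean(0))
r=box((.466,.135),.045,.028,.042); print(len(r)); (c,d)=cv2.minEnclosingCircle(r[:,:2].astype(np.float32)); print('ring',c,d*2,r[:,2].mean())
g=box((.452,.267),.075,.015,.035); print(len(g),g[:,2].max(),g.mean(0)); l=cv2.fitLine(g[:,:2].astype(np.float32),2,0,.01,.01).ravel(); print('handle',l,np.degrees(np.arctan2(l[1],l[0])))
fo=box((.563,-.125),.09,.012,.025); print('foot',len(fo),fo[:,2].mean())
E
```

```text
563 0.12528621081094302
(array([ 0.56448209, -0.12580949]), np.float64(3.06171319786873), np.float64(0.040798630669800565), np.float64(0.00010039751686817717))
spindle 221 [ 0.56470429 -0.12562072  0.14410769]
910
ring (0.4680148661136627, 0.13502664864063263) 0.07070011645555496 0.0328306846777325
1188 0.026833236860817126 [0.45261379 0.26350098 0.02185885]
handle [ 0.12182555 -0.9925515   0.4526138   0.263501  ] -83.002525
foot 1906 0.01748297746410746
```

```bash
python3 -m crank '0.085 .014 -.0586 0 0 0 0;0.085 .014 -.0586 0 0 0 0;0.085 .014 -.0586 0 0 0 0;0.085 .014 -.0586 0 0 0 0;0.085 .014 -.0586 0 0 0 0;0.085 .014 -.0586 0 0 0 0;0.085 .014 -.0586 0 0 0 0'
python3 -m crank '0.085 0 0 .007 0 0 -.18;0.085 0 0 .007 0 0 -.18;0.085 0 0 .007 0 0 -.18;0.085 0 0 .007 0 0 -.18;0.085 0 0 .007 0 0 -.18;0.085 0 0 .007 0 0 -.18;0.085 0 0 .007 0 0 -.18;0.085 0 0 .007 0 0 -.18;0.085 0 0 .007 0 0 -.18;0.085 0 0 .007 0 0 -.18;0.085 0 0 .007 0 0 -.18;0.085 0 0 .007 0 0 -.18'
python3 -m crank '0.085 0 0 .007 0 0 -.18;0.085 0 0 .007 0 0 -.18;0.085 0 0 .007 0 0 -.18;0.085 0 0 .007 0 0 -.18;0.085 0 0 .007 0 0 -.18;0.085 0 0 .007 0 0 -.18;0.085 0 0 .007 0 0 -.18;0.085 0 0 .007 0 0 -.18;0.085 0 0 .007 0 0 -.18;0.085 0 0 .007 0 0 -.18;0.085 0 0 .007 0 0 -.18;0.085 0 0 0 0 0 -.18;0.085 0 0 0 0 0 0'
python3 - <<'E'
from h import *
s=arm.state();print(s['position'],s['joint_positions'],s['tcp_rot'])
p=shot('wrist','w2.png'); look(p,['wrench','wrench_grip'])
X=cloud(p)
def box(c,r,z0,z1): return X[(np.hypot(X[...,0]-c[0],X[...,1]-c[1])<r)&(X[...,2]>z0)&(X[...,2]<z1)]
r=box((.468,.135),.045,.028,.042); print(len(r)); (c,d)=cv2.minEnclosingCircle(r[:,:2].astype(np.float32)); print('ring',c,d*2)
g=box((.4522,.264),.075,.015,.035);l=cv2.fitLine(g[:,:2].astype(np.float32),2,0,.01,.01).ravel(); print('handle',len(g),l,np.degrees(np.arctan2(l[1],l[0])))
E
```

```text
clock: 3.18
position: [0.4525, 0.2642, 0.3991]
tcp_rot: [[0.915, 0.403, -0.001], [0.403, -0.915, -0.001], [-0.001, 0.0, -1.0]]
force: [1.1, -0.3, -0.1]
gripper_width: 0.0853
grasp_force: 0.0
clock: 4.68
position: [0.4529, 0.2623, 0.3146]
tcp_rot: [[-0.847, 0.532, -0.001], [0.532, 0.847, -0.001], [0.001, -0.002, -1.0]]
force: [-0.7, -0.8, -0.6]
gripper_width: 0.0848
grasp_force: 0.0
[0.45294849 0.26231283 0.31464179] [ 3.74432655e-01 -7.49320794e-02  1.61819820e+00 -3.38043255e-04
  1.59999347e+00 -6.35552405e-01] [[-8.46818287e-01  5.31880390e-01 -1.42785662e-03]
 [ 5.31881823e-01  8.46818087e-01 -9.24160131e-04]
 [ 7.17592157e-04 -1.54204668e-03 -9.99998554e-01]]
tip_of wrench 0.83 [0.4611 0.1364 0.0015]
tip_of wrench_grip 0.64 [0.4496 0.2607 0.0149]
989
ring (0.466918021440506, 0.1346672624349594) 0.07012951374053955
handle 1522 [ 0.12465908 -0.99219966  0.4501756   0.26445383] -82.83893Traceback (most recent call last):
ValueError: 1 to 12 rows of numbers within range
```

```bash

python3 -m crank '0.085 0 0 .0125 0 0 -.182;0.085 0 0 .0125 0 0 -.182;0.085 0 0 .0125 0 0 -.182;0.085 0 0 .0125 0 0 -.182;0.085 0 0 .0125 0 0 -.182;0.085 0 0 .0125 0 0 -.182;0.085 0 0 .0125 0 0 -.182;0.085 0 0 .0125 0 0 -.182;0.085 0 0 .0125 0 0 -.182;0.085 0 0 .0125 0 0 -.182;0.085 0 0 .0125 0 0 -.182;0.085 0 0 0 0 0 0'
python3 - <<'E'
from h import *
p=shot('wrist','w3.png'); 
s=arm.state();P=s['position'];R=s['tcp_rot'];print(P,s['joint_positions'],np.degrees(np.arctan2(R[1,0],R[0,0])))
look(p,['wrench','wrench_grip'])
X=cloud(p)
def box(c,r,z0,z1): return X[(np.hypot(X[...,0]-c[0],X[...,1]-c[1])<r)&(X[...,2]>z0)&(X[...,2]<z1)]
r=box((.468,.135),.045,.028,.042); print(len(r)); (c,d)=cv2.minEnclosingCircle(r[:,:2].astype(np.float32)); print('ring',c,d*2,r[:,2].mean())
g=box((.4522,.264),.075,.015,.035);l=cv2.fitLine(g[:,:2].astype(np.float32),2,0,.01,.01).ravel(); print('handle',len(g),l,np.degrees(np.arctan2(l[1],l[0])), g[:,2].max())
t=np.array([*(np.array(c)+.13*np.array([-l[0],-l[1]])*np.sign(-l[1])),.004]);print(t,'tool delta',R.T@(t-P))
E
```

```text
clock: 6.32
position: [0.4522, 0.2633, 0.1774]
tcp_rot: [[-0.138, -0.99, -0.002], [-0.99, 0.138, -0.001], [0.001, 0.002, -1.0]]
force: [0.0, -0.5, 0.5]
gripper_width: 0.0851
grasp_force: 0.0
[0.4526722  0.26365921 0.17825196] [ 3.76863256e-01 -8.32101854e-03  1.80710496e+00 -8.16196453e-05
  1.34368996e+00 -2.62502194e+00] -98.00358241053391
tip_of wrench_grip 0.97 [0.449  0.2618 0.0145]
2971
ring (0.4665560722351074, 0.13888847827911377) 0.07629323750734329 0.03322469188152279
handle 2806 [ 0.1220113  -0.99252874  0.45189616  0.25852236] -82.9918 0.026131060579812505
[0.4506946  0.26791722 0.004     ] tool delta [-0.00402907  0.00242452  0.17425176]
```

View pics/w3.png

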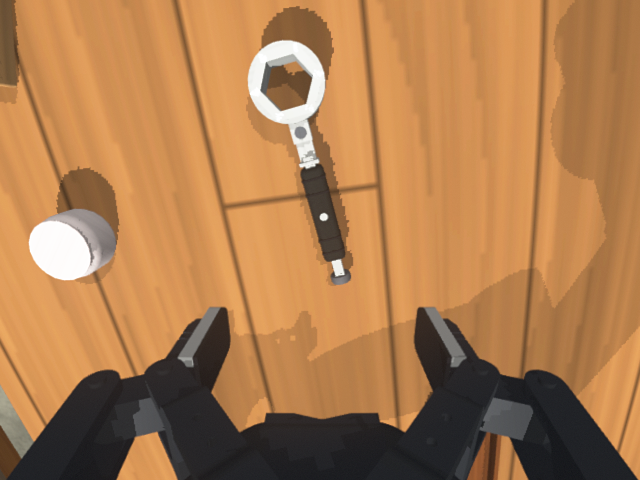

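The wrench is right below the hand: ring at (286,83), pivot dot at (323,217), angled about 15° to the jaws, as planned. I descend now.

```bash

python3 -c "
from h import *
" ; python3 -m crank '0.085 0 -.001 .04 0 0 0;0.085 0 0 .04 0 0 0;0.085 0 0 .04 0 0 0;0.085 0 0 .025 0 0 0;0.085 0 0 .015 0 0 0;0.085 0 0 .008 0 0 0;0.085 0 0 .005 0 0 0;0.085 0 0 0 0 0 0'
python3 -m crank '0.06 0 0 0 0 0 0;0.04 0 0 0 0 0 0;0.02 0 0 0 0 0 0;0.01 0 0 0 0 0 0;0 0 0 0 0 0 0;0 0 0 0 0 0 0;0 0 0 0 0 0 0;0 0 0 0 0 0 0'
```

```text
clock: 7.48
position: [0.4541, 0.2644, 0.0059]
tcp_rot: [[-0.133, -0.991, 0.001], [-0.991, 0.133, 0.0], [-0.0, -0.001, -1.0]]
force: [-0.3, 0.5, 0.1]
gripper_width: 0.0854
grasp_force: 0.0
clock: 8.48
position: [0.4537, 0.2642, 0.0054]
tcp_rot: [[-0.132, -0.991, -0.0], [-0.991, 0.132, 0.0], [0.0, 0.0, -1.0]]
force: [-1.3, -0.4, 0.7]
gripper_width: 0.0
grasp_force: 0.0
```

```bash

python3 - <<'E'
from h import *
p=shot('wrist','w4.png'); 
look(p,['wrench','wrench_grip'])
s=arm.state();print(s['gripper_width'],s['grasp_force'],s['position'])
E
```

```text
tip_of wrench_grip 0.95 [0.4472 0.2646 0.0129]
-0.0003379723407009414 0.0 [0.45367721 0.26419903 0.00540636]
```

View pics/w4.png

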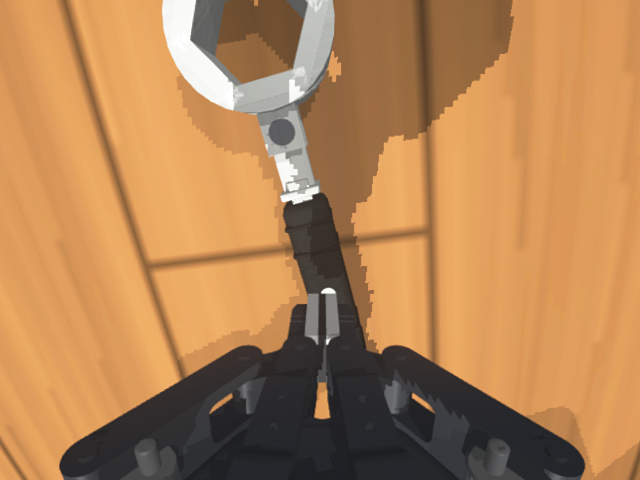

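```bash

python3 - <<'E'
from h import *
p=shot('wrist'); X=cloud(p); s=arm.state();P=s['position'];R=s['tcp_rot']
for dz in [0,.019,.04]:
    c=np.array(p['R'])@(P-dz*R[:,2])+p['t']; K=np.array(p['mtx']); print(dz,K@c/c[2],c[2])
for u,v in [(320,300),(313,300),(333,300),(328,291),(318,320),(318,340),(320,360),(352,330),(300,215),(300,250),(330,270),(320,400)]: print(u,v,X[v,u].round(4))
print('tipcentre world cam', (-np.array(p['R']).T@p['t']).round(4), s['joint_positions'])
E
```

```text
0 [323.17205417 279.65731409   1.        ] 0.19523717921883335
0.019 [323.30384353 294.90322876   1.        ] 0.1772622957403805
0.04 [323.4845263  315.80532725   1.        ] 0.15739531926419575
320 300 [0.4538 0.2526 0.0509]
313 300 [0.4569 0.2523 0.0507]
333 300 [0.448  0.2538 0.0502]
328 291 [0.4509 0.2622 0.0245]
318 320 [0.4545 0.2526 0.0674]
318 340 [0.4546 0.2543 0.0784]
320 360 [0.4551 0.2638 0.0779]
352 330 [0.4414 0.2582 0.0687]
300 215 [0.4594 0.2192 0.0233]
300 250 [0.4624 0.2379 0.0225]
330 270 [0.4483 0.2504 0.0241]
320 400 [ 4.687e-01  3.600e-01 -4.000e-04]
tipcentre world cam [0.4433 0.1808 0.183 ] [ 3.77042293e-01  2.09272032e-01  1.92933416e+00 -2.42772044e-05
  1.00297789e+00 -2.63197972e+00]
```

```bash

python3 - <<'E'
from h import *
X=np.load('w1.npy'); P=np.array([.5291,-.1508,.3992]); 
x=np.array([.914,.4057,0]);y=np.array([.4057,-.914,0])
for u,v in [(205,320),(213,311),(220,312),(225,320),(225,340),(195,345),(430,312),(425,330),(420,340)]:
    d=X[v,u]-P; print(u,v,(d@x).round(4),(d@y).round(4),d[2].round(4))
p=shot('wrist');X=cloud(p);s=arm.state()
print([ (v,X[v,320].round(4)) for v in range(284,300,2)],[ (v,X[v,313].round(4)) for v in range(284,300,2)])
E
```

```text
205 320 0.0151 -0.0487 0.0658
213 311 0.0148 -0.0478 0.0582
220 312 0.015 -0.0445 0.0593
225 320 0.0085 -0.0441 0.0552
225 340 0.0 -0.0442 0.0579
195 345 0.0142 -0.0474 0.0811
430 312 0.0154 0.0439 0.0596
425 330 0.01 0.0409 0.0648
420 340 0.0025 0.0407 0.061
[(284, array([0.4546, 0.2578, 0.024 ])), (286, array([0.4548, 0.2591, 0.0237])), (288, array([0.455 , 0.2607, 0.0229])), (290, array([0.4551, 0.2613, 0.0239])), (292, array([0.4553, 0.2628, 0.0233])), (294, array([0.4538, 0.2524, 0.0456])), (296, array([0.4538, 0.2527, 0.0471])), (298, array([0.4538, 0.253 , 0.0483]))] [(284, array([0.4583, 0.2573, 0.024 ])), (286, array([0.4585, 0.2584, 0.0241])), (288, array([0.4587, 0.2598, 0.0236])), (290, array([0.459 , 0.2616, 0.0224])), (292, array([0.4591, 0.2625, 0.0229])), (294, array([0.4571, 0.2525, 0.0445])), (296, array([0.4569, 0.2519, 0.0476])), (298, array([0.457 , 0.2523, 0.0489]))]
```

```bash

python3 - <<'E'
from h import *
p=shot('scene','s2.png'); X=cloud(p)
c=p['R']@np.array([.4537,.2642,.03])+p['t'];uv=np.array(p['mtx'])@c/c[2];print(uv)
u,v=int(uv[0]),int(uv[1])
cv2.imwrite('pics/s2c.png',cv2.resize(p['image'][v-60:v+50,u-70:u+70,::-1],None,fx=5,fy=5,interpolation=cv2.INTER_CUBIC))
for vv in range(v-30,v+14,2): print(vv,[tuple((X[vv,uu]*1000).round(0)) for uu in (u-2,u,u+2)])
E
```

```text
[442.21193254 176.52631644   1.        ]
146 [(np.float64(439.0), np.float64(252.0), np.float64(106.0)), (np.float64(447.0), np.float64(253.0), np.float64(113.0)), (np.float64(472.0), np.float64(246.0), np.float64(137.0))]
148 [(np.float64(428.0), np.float64(257.0), np.float64(90.0)), (np.float64(449.0), np.float64(253.0), np.float64(110.0)), (np.float64(471.0), np.float64(247.0), np.float64(131.0))]
150 [(np.float64(343.0), np.float64(295.0), np.float64(-1.0)), (np.float64(461.0), np.float64(248.0), np.float64(116.0)), (np.float64(471.0), np.float64(248.0), np.float64(125.0))]
152 [(np.float64(351.0), np.float64(293.0), np.float64(1.0)), (np.float64(463.0), np.float64(248.0), np.float64(113.0)), (np.float64(468.0), np.float64(250.0), np.float64(117.0))]
154 [(np.float64(357.0), np.float64(291.0), np.float64(0.0)), (np.float64(465.0), np.float64(248.0), np.float64(109.0)), (np.float64(470.0), np.float64(250.0), np.float64(113.0))]
156 [(np.float64(360.0), np.float64(291.0), np.float64(-3.0)), (np.float64(470.0), np.float64(247.0), np.float64(109.0)), (np.float64(470.0), np.float64(25
[... 2185 characters left out ...]
at64(462.0), np.float64(259.0), np.float64(24.0)), (np.float64(463.0), np.float64(263.0), np.float64(24.0)), (np.float64(462.0), np.float64(268.0), np.float64(22.0))]
184 [(np.float64(462.0), np.float64(260.0), np.float64(17.0)), (np.float64(464.0), np.float64(264.0), np.float64(18.0)), (np.float64(465.0), np.float64(268.0), np.float64(18.0))]
186 [(np.float64(465.0), np.float64(260.0), np.float64(14.0)), (np.float64(462.0), np.float64(265.0), np.float64(10.0)), (np.float64(466.0), np.float64(268.0), np.float64(14.0))]
188 [(np.float64(463.0), np.float64(262.0), np.float64(6.0)), (np.float64(463.0), np.float64(266.0), np.float64(5.0)), (np.float64(463.0), np.float64(271.0), np.float64(4.0))]
```

View pics/s2c.png

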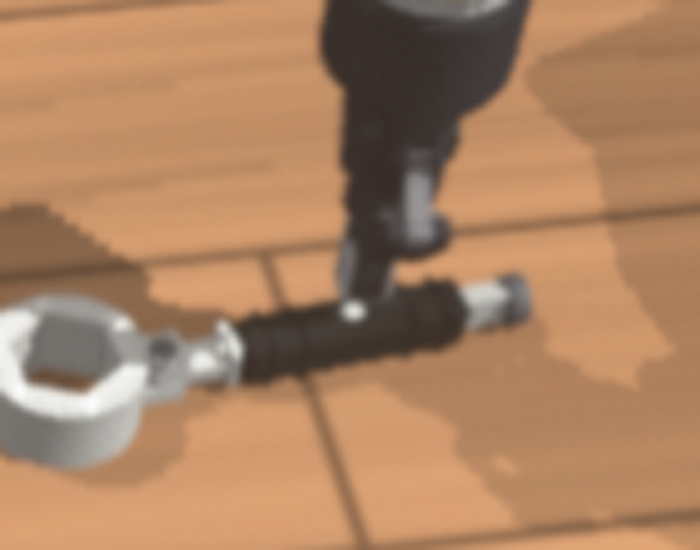

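The scene crop shows the shut fingertips ending above the sleeve, by the white dot at (352,312) in the crop. By depth they are about 39 mm higher than the reported TCP, so I open and go 38 mm lower, watching the force.

```bash

python3 -m crank '0.085 .0023 .0024 0 0 0 0;0.085 0 0 0 0 0 0;0.085 0 0 0 0 0 0;0.085 0 0 0 0 0 0;0.085 0 0 .010 0 0 0;0.085 0 0 .010 0 0 0;0.085 0 0 .008 0 0 0;0.085 0 0 .005 0 0 0;0.085 0 0 .003 0 0 0;0.085 0 0 .0 0 0 0'
python3 - <<'E'
from h import *
p=shot('wrist'); X=cloud(p);s=arm.state();P=s['position'];R=s['tcp_rot'];print(P,s['force'])
D=(X-P)@R
m=(abs(D[...,0])<.02)&(abs(D[...,1])>.025)&(abs(D[...,1])<.06)&(D[...,2]<-.03)&(D[...,2]>-.08)
d=D[m];print(len(d)); 
for sg in (-1,1):
    q=d[np.sign(d[:,1])==sg]; print(sg,'lowest tip z world',X[m][np.sign(d[:,1])==sg][:,2].min(), np.percentile(X[m][np.sign(d[:,1])==sg][:,2],2))
E
```

```text
clock: 10.02
position: [0.4509, 0.2622, -0.0308]
tcp_rot: [[-0.132, -0.991, -0.0], [-0.991, 0.132, -0.0], [0.0, 0.0, -1.0]]
force: [-0.1, -1.1, -0.2]
gripper_width: 0.0848
grasp_force: 0.0
[ 0.45110317  0.26229026 -0.03051673] [ 0.0222126  -0.45451905 -0.03051916]
7740
-1 lowest tip z world -0.0005134954229121685 -0.0004856035026400024
1 lowest tip z world -0.0005253645590052308 -0.0005006110701462662
```

```bash

python3 -m crank '0.085 0 0 .004 0 0 0;0.06 0 0 0 0 0 0;0.04 0 0 0 0 0 0;0.03 0 0 0 0 0 0;0.015 0 0 0 0 0 0;0 0 0 0 0 0 0;0 0 0 0 0 0 0;0 0 0 0 0 0 0;0 0 0 0 0 0 0'
```

```text
clock: 11.2
position: [0.4514, 0.2625, -0.0341]
tcp_rot: [[-0.132, -0.991, 0.001], [-0.991, 0.132, 0.0], [-0.0, -0.001, -1.0]]
force: [-1.1, 0.2, 5.4]
gripper_width: 0.0235
grasp_force: 58.7
```

```bash

python3 -m crank '0 0 0 -.01 0 0 0;0 0 0 -.02 0 0 0;0 0 0 -.03 0 0 0;0 0 0 -.03 0 0 0;0 0 0 -.03 0 0 0;0 0 0 -.03 0 0 0;0 0 0 -.03 0 0 0;0 0 0 0 0 0 0'
python3 - <<'E'
from h import *
p=shot('wrist','w5.png'); X=cloud(p);s=arm.state();P=s['position'];R=s['tcp_rot'];print(P,s['force'],s['wrist_torque'],s['gripper_width'])
look(p,['wrench','wrench_grip'])
D=(X-P)@R
m=(D[...,0]>.03)&(D[...,0]<.20)&(abs(D[...,1])<.09)&(X[...,2]>.1)
np.save('w5D.npy',D[m]); d=D[m]; print(len(d))
for a in np.arange(.03,.2,.015):
    q=d[(d[:,0]>a)&(d[:,0]<a+.015)]
    if len(q): print(a.round(3),len(q),q[:,1].min().round(4),q[:,1].max().round(4),'z',np.percentile(q[:,2],[2,50,98]).round(4))
E
```

```text
clock: 12.2
position: [0.4524, 0.2628, 0.1475]
tcp_rot: [[-0.132, -0.991, 0.004], [-0.991, 0.132, 0.002], [-0.002, -0.004, -1.0]]
force: [-0.6, 0.6, -4.4]
gripper_width: 0.0228
grasp_force: 58.4
[0.45106161 0.2623336  0.14542421] [ 0.04660941  0.41284495 -4.65780824] [ 0.24946391  0.02919656 -0.04479535] 0.02340192638825821
tip_of wrench_grip 0.8 [0.4521 0.2656 0.1941]
21690
0.03 2165 -0.0155 0.0094 z [-0.0607 -0.0593 -0.0555]
0.045 2313 -0.0202 0.0083 z [-0.0594 -0.0561 -0.0439]
0.06 1665 -0.0228 -0.0037 z [-0.0601 -0.0515 -0.05  ]
0.075 2402 -0.0247 -0.0046 z [-0.0617 -0.0599 -0.0528]
0.09 6692 -0.0485 0.0064 z [-0.0697 -0.0681 -0.0472]
0.105 5728 -0.0554 0.0127 z [-0.0698 -0.0681 -0.0458]
0.12 725 -0.0556 0.0127 z [-0.0691 -0.0479 -0.0348]
```

View pics/w5.png

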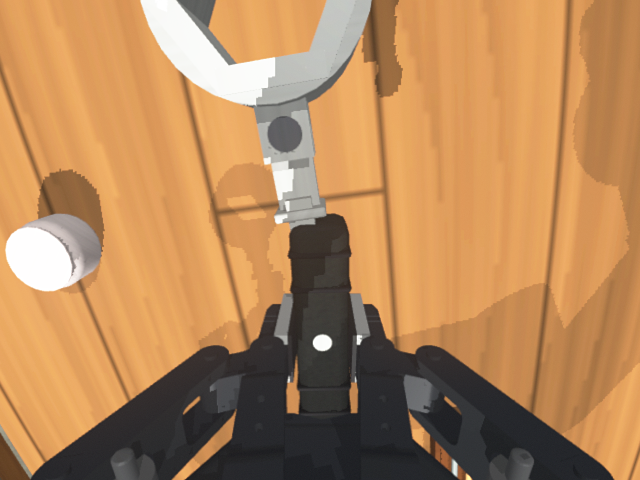

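The wrench hangs level from the sleeve (pivot dot at (322,343)), swivelled about 10° left, with the ring's near half visible at the top. I carry it to hover beside the nut, then measure ring and nut in one picture.

```bash

python3 -m crank '0 .0463 -.0325 -.005 0 0 0;0 .0463 -.0325 -.005 0 0 0;0 .0463 -.0325 -.005 0 0 0;0 .0463 -.0325 -.005 0 0 0;0 .0463 -.0325 -.005 0 0 0;0 .0463 -.0325 -.005 0 0 0;0 .0463 -.0325 -.005 0 0 0;0 .0463 -.0325 -.005 0 0 0;0 .0463 -.0325 -.005 0 0 0'
python3 -m crank '0 0 0 0 0 0 .1;0 0 0 0 0 0 .1725;0 0 0 0 0 0 .1725;0 0 0 0 0 0 .1725;0 0 0 0 0 0 .1725;0 0 0 0 0 0 .1725;0 0 0 0 0 0 .1725;0 0 0 0 0 0 .1725;0 0 0 0 0 0 .1725;0 0 0 0 0 0 .07;0 0 0 0 0 0 0;0 0 0 0 0 0 0'
cat >> h.py <<'E'
from scipy.optimize import least_squares
def ringfit(D):
    """near half of ring top in tool frame (rows: x,y,z): circle centre with outer R=34.5 mm"""
    zr=np.median(D[(D[:,0]>.095)&(D[:,2]<-.062)][:,2]); T=D[(abs(D[:,2]-zr)<.004)&(D[:,0]>.085)]
    h=cv2.convexHull(T[:,:2].astype(np.float32))[:,0]
    L=np.vstack([a+(b-a)*t for a,b in zip(h,np.roll(h,-1,0)) for t in np.linspace(0,1,max(2,int(np.linalg.norm(b-a)/.001)),endpoint=False)[:,None]])
    L=L[L[:,0]<T[:,0].max()-.004]
    f=lambda q:np.hypot(L[:,0]-q[0],L[:,1]-q[1])-.0345
    r=least_squares(f,[.128,-.02],loss='soft_l1',f_scale=.001)
    return r.x,np.abs(r.fun).mean(),zr,len(T)
E
cat > meas.py <<'E'
from h import *
import sys
p=shot('wrist',sys.argv[1]); X=cloud(p);s=arm.state();P=s['position'];R=s['tcp_rot']
psi=np.degrees(np.arctan2(R[1,0],R[0,0]))
print(P,'psi',psi%360,'F',s['force'],'q6',s['joint_positions'][5],'t',s['clock'])
D=(X-P)@R
m=(D[...,0]>.03)&(D[...,0]<.20)&(abs(D[...,1])<.09)&(D[...,2]<-.03)
c,e,z,n=ringfit(D[m]);print('ring tool',c,e,z,n)
a=np.degrees(np.arctan2(c[1],c[0])); th=psi-a-180
print('dist',np.hypot(*c),'handle theta',th%360)
nn=X[(np.hypot(X[...,0]-.5645,X[...,1]+.1257)<.04)&(X[...,2]>.121)&(X[...,2]<.132)]
print(len(nn)); hc,hy,hf,he=hexfit(nn[:,:2],.041,nn[:,:2].mean(0)); print('nut',hc,hy,hf,he,nn[:,2].mean())
sp=X[(np.hypot(X[...,0]-.5645,X[...,1]+.1257)<.03)&(X[...,2]>.139)&(X[...,2]<.15)]; print('spindle',len(sp),sp.mean(0) if len(sp) else 0)
nt=(np.array([*hc,0])-P)@R; print('nut tool',nt[:2],'shift needed tool',nt[:2]-c)
E
python3 meas.py w6.png
```

```text
clock: 13.48
position: [0.5972, -0.0259, 0.2133]
tcp_rot: [[-0.428, -0.903, 0.037], [-0.88, 0.407, -0.243], [0.205, -0.137, -0.969]]
force: [0.1, -0.1, -5.2]
gripper_width: 0.0229
grasp_force: 58.4
clock: 14.98
position: [0.5976, -0.025, 0.2146]
tcp_rot: [[-0.913, 0.407, 0.039], [0.386, 0.89, -0.243], [-0.134, -0.207, -0.969]]
force: [0.2, -0.1, -4.2]
gripper_width: 0.0226
grasp_force: 59.0
[ 0.59777866 -0.02506753  0.21504471] psi 157.0584098798533 F [-0.22544679  0.156266   -4.19818169] q6 -1.1312379429926573 t 15.025
ring tool [0.12418321 0.02508672] 0.0001409218438046231 -0.06534226025245689 11516
dist 0.12669180066803112 handle theta 325.6375767796875
968
nut [ 0.5638313  -0.12537301] 2.438289199660276 0.040656657724375864 0.000856926635194874 0.12539632471418125
spindle 482 [ 0.56351201 -0.12382847  0.14367346]
nut tool [ 0.02121448 -0.05868149] shift needed tool [-0.10296872 -0.08376821]
```

View pics/w6.png

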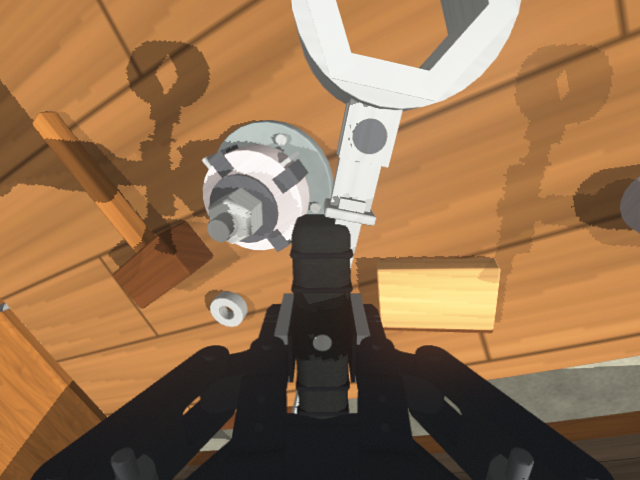

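The lag tilted the hand: joint 6 met its range on the way. Ring and nut are both clear of everything. In the picture the nut is at (240,215) and the ring at (405,45). I level the hand first.

```bash
python3 - <<'E'
from h import *
from scipy.spatial.transform import Rotation as Ro
s=arm.state();R=s['tcp_rot'];a=np.radians(185)
T=np.array([[np.cos(a),np.sin(a),0],[np.sin(a),-np.cos(a),0],[0,0,-1]])
print(Ro.from_matrix(R.T@T).as_rotvec(), s['joint_positions'])
E
```

```text
[-0.23831778  0.08094827 -0.49930918] [-0.02367202  0.12383063  1.62073948 -0.25047184  1.3563557  -1.13123794]
```

```bash

python3 -m crank '0 0 0 0 -.0596 .0202 -.1248;0 0 0 0 -.0596 .0202 -.1248;0 0 0 0 -.0596 .0202 -.1248;0 0 0 0 -.0596 .0202 -.1248;0 -.0142 -.0087 .004 0 0 0;0 -.0142 -.0087 .004 0 0 0;0 -.0142 -.0087 .004 0 0 0;0 -.0142 -.0087 .004 0 0 0;0 -.0142 -.0087 .004 0 0 0;0 -.0142 -.0087 .004 0 0 0;0 0 0 0 0 0 0'
python3 meas.py w7.png; python3 - <<'E'
from h import *
s=arm.state();print(s['tcp_rot'].round(4),s['joint_positions'])
E
```

```text
clock: 16.4
position: [0.6877, -0.0703, 0.1911]
tcp_rot: [[-0.996, -0.086, 0.001], [-0.086, 0.996, -0.0], [-0.001, -0.0, -1.0]]
force: [-0.3, 0.8, -4.8]
gripper_width: 0.0229
grasp_force: 59.3
[ 0.68730773 -0.06988575  0.19139295] psi 184.94415021129902 F [-1.00502743 -0.1875152  -3.19531958] q6 -1.8726689335180298 t 16.45
ring tool [0.12597239 0.00658248] 7.408028110876534e-05 -0.06545051780139782 10947
dist 0.12614424690542023 handle theta 1.9529758873738956
1302
nut [ 0.56445023 -0.12591754] 2.8431460633909427 0.04100441042837365 0.0010608072260553099 0.12536104541277593
spindle 774 [ 0.56625985 -0.12745651  0.14412998]
nut tool [ 0.12733742 -0.04526803] shift needed tool [ 0.00136503 -0.05185051]
[[-9.963e-01 -8.620e-02  5.000e-04]
 [-8.620e-02  9.963e-01  2.000e-04]
 [-6.000e-04  2.000e-04 -1.000e+00]] [-2.15531125e-01  3.78700817e-01  1.34000626e+00  3.36913660e-04
  1.42239837e+00 -1.87266893e+00]
```

View pics/w7.png

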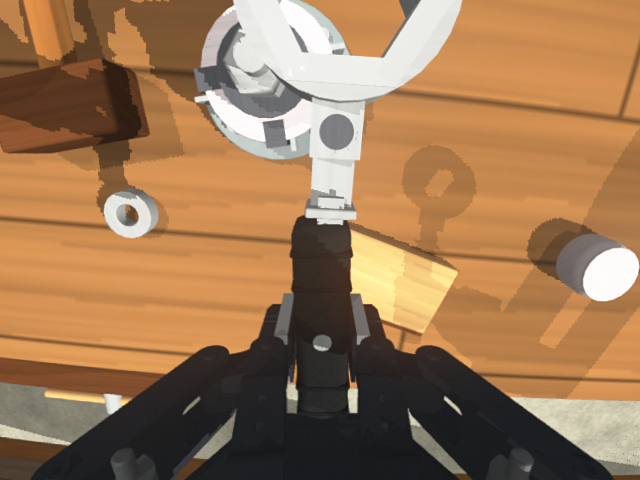

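The nut at (255,60) is partly hidden by the ring, which is at (350,20). I shift 22 mm sideways for a clear joint view.

```bash

python3 -m crank '0 -.01 .011 0 0 0 0;0 -.01 .011 0 0 0 0;0 0 0 0 0 0 0;0 0 0 0 0 0 0'
cat > m2.py <<'E'
import sys; sys.argv=['','w8.png']
exec(open('meas.py').read())
print('dot',D[343,322],D[343,318])
T=D[m]; T=T[(abs(T[:,2]-z)<.004)&(T[:,0]>.085)]
h=cv2.convexHull(T[:,:2].astype(np.float32))[:,0]
L=np.vstack([a_+(b-a_)*t for a_,b in zip(h,np.roll(h,-1,0)) for t in np.linspace(0,1,max(2,int(np.linalg.norm(b-a_)/.001)),endpoint=False)[:,None]]); L=L[L[:,0]<T[:,0].max()-.004]
r=least_squares(lambda q:np.hypot(L[:,0]-q[0],L[:,1]-q[1])-q[2],[.128,0,.0345],loss='soft_l1',f_scale=.001);print('free R',r.x)
# inner flat: gap along ring axis
u=c/np.hypot(*c); al=T[:,:2]@u; ac=T[:,:2]@np.array([-u[1],u[0]])
for b in (-.008,-.004,0,.004,.008): q=al[abs(ac-b)<.0015]; print('axis band',b,q.min(),q.max())
# nut: per-axis extents
np.save('nn.npy',nn)
V=nn[:,:2]-hc; 
for k in range(6):
    w_=np.radians(hy+60*k); print('flat',k,np.percentile(V@[np.cos(w_),np.sin(w_)],99.5).round(4),end=' ')
i8=p['image'][:230,:400,::-1]; cv2.imwrite('pics/w8c.png',cv2.resize(i8,None,fx=2,fy=2))
E
python3 m2.py
```

```text
clock: 16.95
position: [0.7056, -0.0457, 0.1923]
tcp_rot: [[-0.996, -0.087, 0.002], [-0.087, 0.996, -0.0], [-0.002, -0.0, -1.0]]
force: [-0.3, 0.3, -4.2]
gripper_width: 0.0229
grasp_force: 59.3
[ 0.70553959 -0.04602327  0.19227711] psi 184.95250690037645 F [ 0.32552392  0.13045149 -3.52361657] q6 -1.8338237732103935 t 17.0
ring tool [0.12633332 0.00576591] 7.851936502118704e-05 -0.06575344725693064 10918
dist 0.12646482981694296 handle theta 2.339312740395542
1415
nut [ 0.5670195  -0.12989016] 4.767841966510346 0.035965326600862525 0.0011703035745001986 0.1255956831815528
spindle 1186 [ 0.56491111 -0.12511516  0.14393702]
nut tool [ 0.14557985 -0.07152069] shift needed tool [ 0.01924653 -0.0772866 ]
dot [-0.00404029 -0.00022486 -0.05762597] [-0.00460476 -0.00195858 -0.05684773]
free R [0.12632834 0.00576578 0.03449588]
axis band -0.008 0.09263717979095187 0.10512663390487392
axis band -0.004 0.09221196667057853 0.10503013248836555
axis band 0 0.09197318288855516 0.10491172191434386
axis band 0.004 0.09231318277139765 0.10508280249981929
axis band 0.008 0.09279739861379226 0.10499115565155918
flat 0 0.018 flat 1 0.0227 flat 2 0.0173 flat 3 0.0174 flat 4 0.0176 flat 5 0.0155
```

View pics/w8c.png

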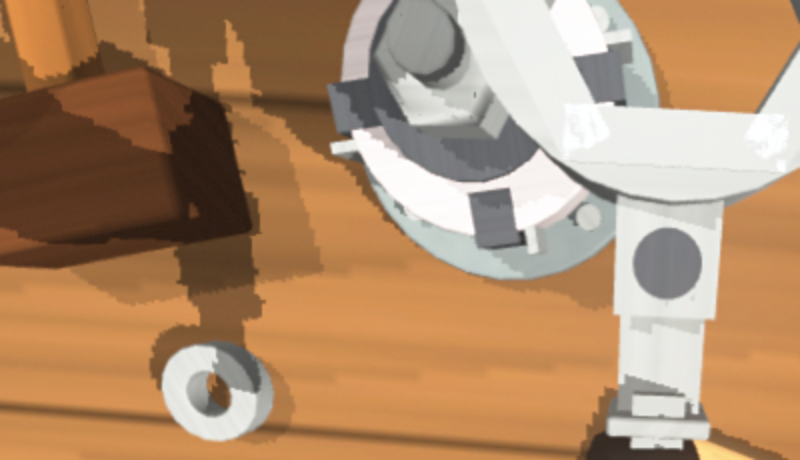

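The spindle end (crop (425,40)) and the ring (inner flat and outer rim) are all clear here. I fit the spindle's top disc as the axis.

```bash

cat > spin.py <<'E'
from h import *
def spin(X):
    T=X[(np.hypot(X[...,0]-.5648,X[...,1]+.1255)<.022)&(X[...,2]>.1415)&(X[...,2]<.148)]
    c,r=cv2.minEnclosingCircle(T[:,:2].astype(np.float32))
    return len(T),np.round(c,4),round(r,4),T.mean(0).round(4),np.median(T,0).round(4)
if __name__=='__main__':
    print(spin(np.load('w1.npy')))
    p=shot('wrist');X=cloud(p);s=arm.state();P=s['position'];R=s['tcp_rot'];a=spin(X);print(a)
    for c in (a[1],a[3][:2]):
        d=(np.array([*c,0])-P)@R; print('spindle tool',d[:2],'shift',d[:2]-[.1263,.0058])
E
python3 spin.py
```

```text
(220, array([ 0.5645, -0.1257]), 0.011, array([ 0.5647, -0.1256,  0.1441]), array([ 0.5646, -0.1256,  0.1442]))
(1128, array([ 0.5643, -0.1258]), 0.0112, array([ 0.5646, -0.1253,  0.1441]), array([ 0.5646, -0.1254,  0.1441]))
spindle tool [ 0.14784046 -0.06705676] shift [ 0.02154046 -0.07285676]
spindle tool [ 0.1474986 -0.0665844] shift [ 0.0211986 -0.0723844]
```

```bash

python3 -m crank '0 .0053 -.0182 0 0 0 0;0 .0053 -.0181 0 0 0 0;0 .0054 -.0182 0 0 0 0;0 .0054 -.0181 0 0 0 0;0 0 0 .02 0 0 0;0 0 0 .02 0 0 0;0 0 0 .02 0 0 0;0 0 0 .01 0 0 0;0 0 0 0 0 0 0'
python3 meas.py w9.png; python3 spin.py | sed -n 2,4p
```

```text
clock: 18.18
position: [0.6899, -0.1195, 0.1205]
tcp_rot: [[-0.996, -0.087, -0.001], [-0.087, 0.996, 0.001], [0.001, 0.001, -1.0]]
force: [0.1, -0.7, -3.2]
gripper_width: 0.0227
grasp_force: 59.3
[ 0.69072679 -0.11988404  0.12190052] psi 184.96165610665625 F [ 0.42659495  0.38767012 -3.351328  ] q6 -1.9420714829862076 t 18.225
ring tool [ 0.12722823 -0.00016526] 6.894163145085126e-05 -0.0646205265346485 10895
dist 0.1272283419251646 handle theta 5.036080392036865
1950
nut [ 0.56220984 -0.12726056] 9.774223254170042 0.03858646106322528 0.0016546978825441986 0.12570998882632886
spindle 2264 [ 0.56556622 -0.12602446  0.14403962]
nut tool [0.12885322 0.00375836] shift needed tool [0.00162499 0.00392362]
(2138, array([ 0.5645, -0.126 ]), 0.011, array([ 0.5654, -0.126 ,  0.1441]), array([ 0.5653, -0.126 ,  0.1442]))
spindle tool [0.1271749  0.00514897] shift [ 0.0008749  -0.00065103]
spindle tool [0.12627827 0.00507121] shift [-2.17259569e-05 -7.28793914e-04]
```

```bash

python3 -m crank '0 0 .0003 0 0 0 .0117;0 0 .0003 0 0 0 .0117;0 0 .0002 0 0 0 .0117;0 0 0 0 0 0 0;0 0 0 0 0 0 0'
python3 meas.py w10.png|sed -n 1,3p; python3 spin.py | sed -n 2,4p
```

```text
clock: 18.9
position: [0.6906, -0.1195, 0.1223]
tcp_rot: [[-0.999, -0.051, 0.002], [-0.051, 0.999, 0.0], [-0.002, -0.0, -1.0]]
force: [-0.0, 0.2, -4.0]
gripper_width: 0.0228
grasp_force: 59.4
[ 0.69063191 -0.11951033  0.12225973] psi 182.92172647314433 F [ 0.11157255  0.30851057 -3.4081413 ] q6 -1.905973559807979 t 18.95
ring tool [ 0.12655887 -0.00052276] 6.122058340191979e-05 -0.06579340946034014 10900
dist 0.12655994694608105 handle theta 3.1583904169951325
(2142, array([ 0.5643, -0.1259]), 0.0111, array([ 0.5654, -0.1259,  0.1441]), array([ 0.5653, -0.1259,  0.1442]))
spindle tool [1.26741158e-01 5.44379854e-05] shift [ 0.00044116 -0.00574556]
spindle tool [ 1.25642589e-01 -1.61968413e-06] shift [-0.00065741 -0.00580162]
```

```bash

python3 -m crank '0 0 .0005 .008 0 0 0;0 0 0 .008 0 0 0;0 0 0 .008 0 0 0;0 0 0 .003 0 0 0;0 0 0 0 0 0 0'
python3 -m crank '0 0 0 .002 0 0 0;0 0 0 .002 0 0 0;0 0 0 .002 0 0 0;0 0 0 .002 0 0 0;0 0 0 0 0 0 0'
```

```text
clock: 19.62
position: [0.6904, -0.1189, 0.0947]
tcp_rot: [[-0.999, -0.051, 0.001], [-0.051, 0.999, 0.0], [-0.001, 0.0, -1.0]]
force: [0.2, -1.0, -4.4]
gripper_width: 0.0228
grasp_force: 59.3
clock: 20.25
position: [0.6905, -0.1189, 0.0869]
tcp_rot: [[-0.999, -0.051, 0.002], [-0.051, 0.999, 0.0], [-0.002, 0.0, -1.0]]
force: [-0.3, -0.3, -4.7]
gripper_width: 0.0229
grasp_force: 59.3
```

```bash

python3 -m crank '0 0 0 .002 0 0 0;0 0 0 .002 0 0 0;0 0 0 .002 0 0 0;0 0 0 0 0 0 0'
python3 -m crank '0 0 0 .003 0 0 0;0 0 0 .003 0 0 0;0 0 0 .003 0 0 0;0 0 0 .003 0 0 0;0 0 0 0 0 0 0'
```

```text
clock: 20.75
position: [0.6905, -0.1189, 0.0809]
tcp_rot: [[-0.999, -0.051, 0.002], [-0.051, 0.999, 0.0], [-0.002, 0.0, -1.0]]
force: [0.3, 0.0, -3.7]
gripper_width: 0.023
grasp_force: 59.3
clock: 21.38
position: [0.6904, -0.1189, 0.0687]
tcp_rot: [[-0.999, -0.051, 0.001], [-0.051, 0.999, 0.0], [-0.001, 0.0, -1.0]]
force: [0.1, -0.6, -4.3]
gripper_width: 0.0229
grasp_force: 59.3
```

```bash

python3 -m crank '0 0 0 .003 0 0 0;0 0 0 .002 0 0 0;0 0 0 .001 0 0 0;0 0 0 .001 0 0 0;0 0 0 0 0 0 0'
python3 -m crank '0 0 0 .001 0 0 0;0 0 0 0 0 0 0'
```

```text
clock: 22.0
position: [0.6907, -0.119, 0.0624]
tcp_rot: [[-0.999, -0.051, 0.002], [-0.051, 0.999, 0.0], [-0.002, -0.0, -1.0]]
force: [-0.6, 0.5, -3.1]
gripper_width: 0.0231
grasp_force: 59.4
clock: 22.25
position: [0.6909, -0.119, 0.0616]
tcp_rot: [[-0.999, -0.051, 0.002], [-0.051, 0.999, -0.0], [-0.002, -0.0, -1.0]]
force: [-0.8, -0.1, -1.8]
gripper_width: 0.023
grasp_force: 59.7
```

```bash

python3 -m crank '0 0 0 .0007 0 0 0;0 0 0 0 0 0 0'
python3 -m crank '0 0 0 .0006 0 0 0;0 0 0 0 0 0 0'
python3 meas.py w11.png|sed -n 1,3p
```

```text
clock: 22.5
position: [0.691, -0.119, 0.0611]
tcp_rot: [[-0.999, -0.051, 0.002], [-0.051, 0.999, -0.0], [-0.002, -0.0, -1.0]]
force: [-0.8, 0.4, 1.2]
gripper_width: 0.0229
grasp_force: 60.0
clock: 22.75
position: [0.6911, -0.1191, 0.0606]
tcp_rot: [[-0.999, -0.051, 0.003], [-0.051, 0.999, -0.0], [-0.003, -0.0, -1.0]]
force: [-0.2, -0.0, 2.5]
gripper_width: 0.023
grasp_force: 60.2
[ 0.69105202 -0.11910079  0.06052786] psi 182.92040559783226 F [-0.87942245  0.22363007  3.21134424] q6 -1.9052356786546438 t 22.8
ring tool [ 0.12627788 -0.00040612] 6.045201028838494e-05 -0.06754188320686105 15283
dist 0.12627853522095606 handle theta 3.1046750279069215
```

The ring is fully seated: underside at 95 mm with about 3 N of support. I start tightening clockwise in small arcs, watching force and the hinge bolt.

```bash

cat > hinge.py <<'E'
from h import *
import sys
p=shot('wrist'); X=cloud(p);s=arm.state();P=s['position'];R=s['tcp_rot']
D=(X-P)@R; psi=np.degrees(np.arctan2(R[1,0],R[0,0]))%360
g=cv2.cvtColor(p['image'],cv2.COLOR_RGB2GRAY)
C=(np.array([.5645,-.1256,0])-P)@R; C=C[:2]; pin=np.array([-.0042,0]); u=(pin-C)/np.linalg.norm(pin-C)
e=C+.044*u
m=(np.hypot(D[...,0]-e[0],D[...,1]-e[1])<.016)&(D[...,2]<-.045)&(g<125)
n,l,st,ce=cv2.connectedComponentsWithStats(m.astype(np.uint8))
k=1+np.argmax(st[1:,4]); b=D[l==k][:,:2].mean(0)
v=b-C; w_=pin-b
ang=lambda q:np.degrees(np.arctan2(q[1],q[0]))
th_ring=(psi-ang(v))%360; th_h=(psi-ang(w_))%360
mm=(D[...,0]>.03)&(D[...,0]<.20)&(abs(D[...,1])<.09)&(D[...,2]<-.03)
print('t',s['clock'],'bolt px',ce[k].round(0),st[k,4],'bolt r',np.linalg.norm(v).round(4),np.linalg.norm(w_).round(4),'C',C.round(4),'ringfit',ringfit(D[mm])[0].round(4))
y=R[:,1]; print('ring theta',th_ring.round(2),'handle',th_h.round(2),'bend rad(cw+)',np.radians((th_ring-th_h+180)%360-180).round(3),'Ftan',(-(np.array(s['force'])@y)).round(2),'F',s['force'].round(1),'psi',psi.round(2),'z',P[2].round(4))
E
python3 hinge.py
python3 -m crank '0 .00006 -.0038 0 0 0 .03;0 .00006 -.0038 0 0 0 .03;0 .00006 -.0038 0 0 0 .03'
python3 hinge.py
```

```text
t 22.85 bolt px [292.  97.] 11 bolt r 0.0348 0.0985 C [ 0.1269 -0.    ] ringfit [ 0.1262 -0.0004]
ring theta 345.02 handle 9.17 bend rad(cw+) -0.422 Ftan -0.37 F [-0.7  0.3  4. ] psi 182.92 z 0.0605
clock: 23.22
position: [0.6906, -0.1306, 0.06]
tcp_rot: [[-0.999, 0.041, 0.002], [0.041, 0.999, 0.0], [-0.002, 0.0, -1.0]]
force: [-2.1, 2.4, 4.7]
gripper_width: 0.0228
grasp_force: 60.5
t 23.275 bolt px [293.  98.] 7 bolt r 0.0344 0.0982 C [ 1.263e-01 -1.000e-04] ringfit [ 0.1261 -0.0005]
ring theta 340.38 handle 3.57 bend rad(cw+) -0.405 Ftan -3.13 F [-2.4  3.2  5.1] psi 177.55 z 0.06
```

```bash

sed -i "s/'Ftan',(-(np.array/'Ftan',((np.array/; s/g<125/g<THR/" hinge.py
sed -i "s/^e=C+.044\*u/e=C+.044*u\nif len(sys.argv)>1: np.save('g.npy',g); np.save('D.npy',D)\nTHR=155/" hinge.py
python3 hinge.py save; python3 - <<'E'
import numpy as np
g=np.load('g.npy');D=np.load('D.npy'); d=np.hypot(D[...,0]-.0823,D[...,1]); d[D[...,2]>-.04]=1
v,u=np.unravel_index(np.nanargmin(d),d.shape); print(u,v); print(g[v-24:v+25:4,u-32:u+33:4])
E
```

```text
t 23.325 bolt px [322. 132.] 962 bolt r 0.0441 0.0865 C [ 0.1263 -0.    ] ringfit [ 0.1262 -0.0004]
ring theta 357.01 handle 358.04 bend rad(cw+) -0.018 Ftan 0.61 F [-1.9  0.7  5.4] psi 177.67 z 0.06
323 132
[[199 230 235 236 218 214 211 206 211 214 214 214 211 208 236 248 245]
 [196 229 235 236 239 238 236 235 239 237 237 218 214 207 239 110 111]
 [199 226 235 237 239 236 127 125 129 125 205 238 236 233 238 117 115]
 [198 227 234 236 236 126 128 126 129 129 128 180 236 233 237 113 114]
 [204 223 234 236 126 128 129 125 129 127 129 127 234 233 237 112 113]
 [190 219 234 237 125 127 128 126 130 129 129 129 180 234 237 115 115]
 [194 218 234 236 127 128 128 126 130 129 129 128 157 233 237 114 114]
 [224 251 235 236 126 130 127 126 129 128 129 128 192 233 238 110 112]
 [253 250 234 235 140 127 127 127 129 129 128 126 227 233 238 114 114]
 [252 251 234 235 239 126 128 125 128 128 127 215 226 232 238 114 111]
 [239 250 235 234 236 238 139 123 128 128 205 236 234 233 238 114 115]
 [208 209 234 235 236 236 235 232 235 236 236 236 234 232 219 113 114]
 [210 211 235 234 236 236 234 230 234 235 236 236 234 232 219 114 112]]
```

```bash

for i in 1; do python3 -m crank '0 .00006 -.0038 0 0 0 .03;0 .00006 -.0038 0 0 0 .03;0 .00006 -.0038 0 0 0 .03' | grep -E 'force'; python3 hinge.py; done
python3 -m crank '0 .00006 -.0038 0 0 0 .03;0 .00006 -.0038 0 0 0 .03' | grep -E 'force'; python3 hinge.py
```

```text
force: [-1.5, 10.1, 5.7]
grasp_force: 60.6
t 23.75 bolt px [317. 132.] 959 bolt r 0.0441 0.0864 C [ 0.1263 -0.0028] ringfit [ 0.1261 -0.0029]
ring theta 353.73 handle 353.69 bend rad(cw+) 0.001 Ftan 8.15 F [-1.7  8.4  5.3] psi 172.47 z 0.06
force: [-0.0, 10.6, 5.3]
grasp_force: 60.6
t 24.05 bolt px [316. 132.] 958 bolt r 0.0441 0.0864 C [ 0.1262 -0.0031] ringfit [ 0.126  -0.0031]
ring theta 350.47 handle 350.35 bend rad(cw+) 0.002 Ftan 9.43 F [-1.6  9.9  5.1] psi 169.04 z 0.06
```

```bash

python3 -m crank '0 .00006 -.0038 0 0 0 .03;0 .00006 -.0038 0 0 0 .03;0 .00006 -.0038 0 0 0 .03' | grep -E 'force: \['; python3 hinge.py
```

```text
force: [1.0, 9.7, 5.7]
t 24.475 bolt px [315. 132.] 960 bolt r 0.0442 0.0864 C [ 0.1263 -0.0033] ringfit [ 0.126  -0.0034]
ring theta 345.49 handle 345.29 bend rad(cw+) 0.003 Ftan 9.56 F [1.  9.6 5.4] psi 163.89 z 0.0601
```

```bash

python3 -m crank '0 .00006 -.0038 0 0 0 .03;0 .00006 -.0038 0 0 0 .03;0 .00006 -.0038 0 0 0 .03' | grep -E 'force: \['; python3 hinge.py
```

```text
force: [1.3, 10.6, 4.6]
t 24.9 bolt px [315. 132.] 958 bolt r 0.0442 0.0863 C [ 0.1263 -0.0036] ringfit [ 0.126  -0.0036]
ring theta 340.54 handle 340.2 bend rad(cw+) 0.006 Ftan 9.5 F [1.  9.8 4.1] psi 158.73 z 0.0601
```

```bash

python3 -m crank '0 .00006 -.0038 0 0 0 .03;0 .00006 -.0038 0 0 0 .03;0 .00006 -.0038 0 0 0 .03' | grep -E 'force: \['; python3 hinge.py
```

```text
force: [3.7, 11.3, 4.4]
t 25.325 bolt px [314. 132.] 957 bolt r 0.0443 0.0863 C [ 0.1263 -0.0039] ringfit [ 0.1259 -0.0038]
ring theta 335.57 handle 335.12 bend rad(cw+) 0.008 Ftan 11.18 F [ 3.6 10.7  2.9] psi 153.58 z 0.0602
```

```bash

python3 -m crank '0 .00006 -.0038 0 0 0 .03;0 .00006 -.0038 0 0 0 .03;0 .00006 -.0038 0 0 0 .03' | grep -E 'force: \['; python3 hinge.py
```

```text
force: [5.0, 11.6, 2.6]
t 25.75 bolt px [314. 132.] 952 bolt r 0.0444 0.0863 C [ 0.1264 -0.0041] ringfit [ 0.126 -0.004]
ring theta 330.59 handle 330.02 bend rad(cw+) 0.01 Ftan 12.78 F [ 5.2 11.8  4. ] psi 148.42 z 0.0603
```

Not yet broken over: the bend is about 0.01 and the force is 12.8 N. I use shorter batches from here.

```bash

python3 -m crank '0 .00006 -.0038 0 0 0 .03;0 .00006 -.0038 0 0 0 .03' | grep -E 'force: \['; python3 hinge.py
```

```text
force: [5.3, 11.9, 3.5]
t 26.05 bolt px [313. 132.] 954 bolt r 0.0444 0.0863 C [ 0.1265 -0.0043] ringfit [ 0.126  -0.0041]
ring theta 327.29 handle 326.63 bend rad(cw+) 0.011 Ftan 12.95 F [ 6.1 11.5  2.7] psi 144.99 z 0.0603
```

```bash

python3 -m crank '0 .00006 -.0038 0 0 0 .03;0 .00006 -.0038 0 0 0 .03' | grep -E 'force: \['; python3 hinge.py
```

```text
force: [7.5, 10.4, 2.4]
t 26.35 bolt px [313. 132.] 948 bolt r 0.0445 0.0863 C [ 0.1265 -0.0044] ringfit [ 0.1259 -0.0042]
ring theta 323.98 handle 323.23 bend rad(cw+) 0.013 Ftan 12.75 F [ 6.3 11.2  1.9] psi 141.55 z 0.0604
```

```bash

python3 -m crank '0 .00006 -.0038 .0003 0 0 .03;0 .00006 -.0038 .0002 0 0 .03' | grep -E 'force: \['; python3 hinge.py
```

```text
force: [8.1, 12.3, 4.5]
t 26.65 bolt px [313. 132.] 953 bolt r 0.0446 0.0863 C [ 0.1266 -0.0049] ringfit [ 0.1259 -0.0046]
ring theta 321.25 handle 319.71 bend rad(cw+) 0.027 Ftan 13.15 F [ 6.8 11.5  4.3] psi 138.11 z 0.0603
```

```bash

python3 -m crank '0 .00006 -.0038 0 0 0 .03;0 .00006 -.0038 0 0 0 .03' | grep -E 'force: \['; python3 hinge.py
```

```text
force: [8.9, 11.1, 4.3]
t 26.95 bolt px [316. 132.] 962 bolt r 0.0446 0.0863 C [ 0.1266 -0.0049] ringfit [ 0.1259 -0.0046]
ring theta 319.32 handle 315.53 bend rad(cw+) 0.066 Ftan 14.0 F [ 8.1 11.6  3.5] psi 134.67 z 0.0603
```

```bash

python3 -m crank '0 .00006 -.0038 0 0 0 .03;0 .00006 -.0038 0 0 0 .03' | grep -E 'force: \['; python3 hinge.py
```

```text
force: [9.7, 11.5, 3.7]
t 27.25 bolt px [321. 132.] 955 bolt r 0.0446 0.0863 C [ 0.1265 -0.005 ] ringfit [ 0.1258 -0.0046]
ring theta 318.1 handle 310.98 bend rad(cw+) 0.124 Ftan 14.79 F [ 9.6 11.4  2.4] psi 131.23 z 0.0603
```

```bash

python3 -m crank '0 .00006 -.0038 0 0 0 .03;0 .00006 -.0038 0 0 0 .02' | grep -E 'force: \['; python3 hinge.py
```

```text
force: [9.9, 11.7, 3.1]
t 27.55 bolt px [329. 132.] 956 bolt r 0.0446 0.0864 C [ 0.1263 -0.0037] ringfit [ 0.1256 -0.0032]
ring theta 317.21 handle 306.3 bend rad(cw+) 0.19 Ftan 13.59 F [ 9.3 10.1  3.7] psi 128.4 z 0.0603
```

It has broken over (bend about 0.18 rad, nut stopped, force flat). I ease back now.

```bash

python3 -m crank '0 .00006 .0038 0 0 0 -.025;0 .00006 .0038 0 0 0 -.03;0 .00006 .0038 0 0 0 -.03;0 .00006 .0038 0 0 0 -.03' | grep -E 'force: \['; python3 hinge.py
```

```text
force: [4.0, 5.7, 3.5]
t 28.1 bolt px [315. 132.] 952 bolt r 0.0446 0.0863 C [ 0.1267 -0.0034] ringfit [ 0.126  -0.0032]
ring theta 317.07 handle 316.56 bend rad(cw+) 0.009 Ftan 11.2 F [6.4 9.4 4.6] psi 135.24 z 0.0603
```

```bash

python3 -m crank '0 0 .002 0 0 0 -.015;0 0 .001 0 0 0 -.01;0 0 0 0 0 0 0' | grep -E 'force: \['; python3 hinge.py
```

```text
force: [2.0, 3.7, 5.6]
t 28.525 bolt px [320. 132.] 955 bolt r 0.0445 0.0863 C [ 0.1266 -0.0007] ringfit [ 0.126  -0.0009]
ring theta 316.73 handle 316.84 bend rad(cw+) -0.002 Ftan 4.16 F [1.4 4.4 4.5] psi 136.49 z 0.0601
```

```bash

python3 -m crank '0 0 .0012 0 0 0 -.005;0 0 0 -.0004 0 0 0;0 0 0 0 0 0 0' | grep -E 'force: \['; python3 hinge.py
```

```text
force: [-0.4, 3.0, 5.0]
t 28.95 bolt px [320. 132.] 961 bolt r 0.0444 0.0863 C [ 0.1266 -0.0002] ringfit [ 0.126  -0.0005]
ring theta 316.62 handle 316.96 bend rad(cw+) -0.006 Ftan 2.12 F [0.3 2.6 5. ] psi 136.77 z 0.0601
```

Handle is straight with only about 2 N left on it. I let go and back off upward.

```bash

python3 -m crank '0.03 0 0.0005 0 0 0 0;0.04 0 0 0 0 0 0;0.06 0 0 0 0 0 0;0.085 0 0 0 0 0 0;0.085 0 0 0 0 0 0;0.085 0 0 0 0 0 0' 
python3 -m crank '0.085 0 0 -.01 0 0 0;0.085 0 0 -.02 0 0 0;0.085 0 0 -.03 0 0 0;0.085 0 0 -.03 0 0 0;0.085 0 0 -.03 0 0 0;0.085 0 0 -.03 0 0 0;0.085 0 0 0 0 0 0' 
python3 - <<'E'
from h import *
p=shot('wrist','wA.png'); look(p,['wrench','wrench_grip'])
X=cloud(p)
def box(c,r,z0,z1): return X[(np.hypot(X[...,0]-c[0],X[...,1]-c[1])<r)&(X[...,2]>z0)&(X[...,2]<z1)]
r=box((.5645,-.1256),.05,.120,.136); r=r[np.hypot(r[:,0]-.5645,r[:,1]+.1256)>.022]; print('ring top z',np.percentile(r[:,2],[5,50,95]),len(r))
for k in range(4):
    a=np.arctan2(r[:,1]+.1256,r[:,0]-.5645); q=r[(a>-np.pi+k*np.pi/2)&(a<-np.pi/2+k*np.pi/2)]; print(k,len(q),np.median(q[:,2]) if len(q) else 0)
t=shot('top'); look(t,['offcut','spare_collar','wax_tin','mallet'])
E
```

```text
clock: 29.7
position: [0.6566, -0.2119, 0.0598]
tcp_rot: [[-0.729, 0.685, 0.002], [0.685, 0.729, -0.0], [-0.002, 0.001, -1.0]]
force: [-0.0, -0.4, -0.5]
gripper_width: 0.085
grasp_force: 0.0
clock: 30.58
position: [0.6586, -0.2129, 0.2158]
tcp_rot: [[-0.729, 0.685, 0.01], [0.685, 0.729, -0.004], [-0.01, 0.004, -1.0]]
force: [0.0, 0.1, -0.1]
gripper_width: 0.0849
grasp_force: 0.0
tip_of wrench_grip 0.86 [ 0.6602 -0.2132  0.1062]
ring top z [0.12205854 0.12838665 0.12987189] 4752
0 1206 0.1284114481406307
1 1224 0.12790653505276778
2 1087 0.12849764508302683
3 1235 0.12876513155498454
tip_of offcut 0.89 [0.7691 0.0056 0.0028]
tip_of spare_collar 0.52 [ 0.7098 -0.2879  0.0033]
tip_of wax_tin 0.74 [7.274e-01 2.579e-01 1.000e-04]
tip_of mallet 0.57 [ 5.227e-01 -3.441e-01 -3.000e-04]
tip_of mallet 0.34 [0.7253 0.2602 0.0043]
```

View pics/wA.png

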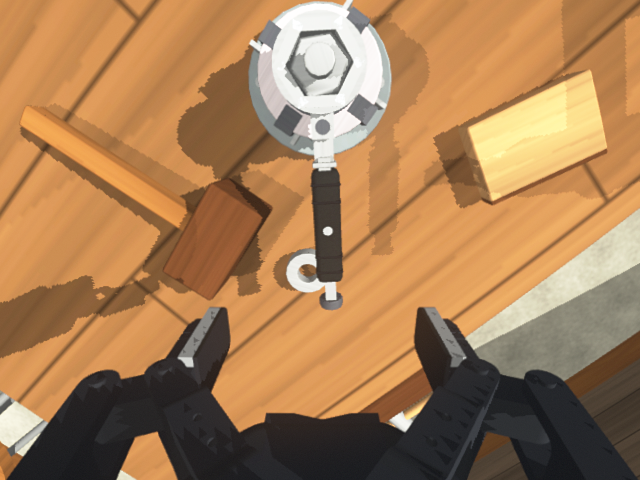

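The wrench sits level on the nut (ring at (320,65), top at 0.1285 m as expected) with its handle straight down to (331,300). The bystanders are in place and the hand is clear, so I hand in.

```bash
python3 -c "
from rig import workorder
print(workorder.close_job())"
```

```text
the job is handed in; nothing more can be done
None
```

I tightened the nut about 0.6 rad until the wrench broke over at about 0.18 rad, half its 0.36 rad travel. I then eased the handle straight and let go; the wrench sits fully down on the nut, the things around it look unmoved, and I handed the job in at about 31 s.

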